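# Sort the dose vials, crack the stuck pillbox and hold it ajar

## Robot

A 6-joint arm with a two-finger parallel gripper is mounted at the origin on the work surface. World frame = base frame: x ahead of the robot, y to its left, z up, the work surface at z = 0. Lengths are in m, angles in rad, forces in N, time in s.
With the tool pointing down it reaches from about 0.3 to 0.775 m from the base axis. Payload 14.6 kg.
Tool frame: the origin (TCP) lies on the mounting face of the last link; the fingertips stand 199 mm ahead of it and the grasp point (between the pads) lies 180 mm ahead of it (bot.finger_overhang is the distance from the TCP to the fingertips, in m); z points along the fingers, y is the line along which they close (so a half turn about z gives the same grasp; the last joint's range is limited). The gripper opens to 94 mm and grips with 3 to 60 N. Pads are 16 mm wide; open, the fingers measure 119 mm over their backs; the gripper's body (75 mm by 177 mm) begins 78 mm behind the grasp point.
Start: joints at [-1.245, 0.3, 1.521, -0, 1.321, -0.067], TCP at [0.211, -0.508, 0.405] pointing down, gripper open.
Joint ranges: [-3.03, 3.03], [-0.79, 2.21], [0.23, 2.52], [-1.04, 4.18], [0, 3.07], [-2.55, 2.55]. Speed limits (rad/s): [2.22, 2.22, 2.57, 3.14, 3.14, 3.14].

## Interface

Orientations are given as a unit quaternion [x, y, z, w].
In Python, from rig import bot gives the robot as it stands. Calls block until the motion is done:
- bot.movep(position, orientation): joint-space move of the TCP to a pose.
- bot.servo_line(position, vel=0.15, attitude=None, force_limit=None): straight line of the TCP; attitude=None keeps the orientation; vel is the mean speed in m/s. With force_limit (N) it stops when the force on the tool has changed by that much, and returns True; else False.
- bot.goto_joints(angles): joint-space move.
- bot.grip(opening): finger opening in m; the grip force is fixed at half the most; returns when the fingers have stopped.
- bot.wait(seconds).
- bot.ik(position, orientation): joint angles nearest the present ones, or None.
- bot.camera(name): name is "scene" or "top" or "wrist"; returns a dict with "pixels" (420x560x3 uint8, red, green, blue), "K" (3x3 intrinsics, pixels), "k1" (the pictures are not rectified: a ray, as slopes to the right and down, at radius r is drawn at 1 + k1 r^2 times it, then the intrinsics apply), "R" (3x3) and "t" (3): a world point X has camera coordinates R X + t; the wrist camera has in their place "mount" (4x4, takes a point from camera to tool coordinates, whose origin is the TCP and whose axes are the flange's). Camera axes: x right, y down, z forward; pixel columns grow to the right and rows downward; lengths in m; the calibration is good to about 2 mm. A picture is of the moment at which its call begins: read the wrist's pose just before it. There is no depth.
A pose or a line that the arm cannot do raises bot.PlanningError and nothing moves.
- bot.job_done(): hands the job in; it is judged then, once.
Readings, each from a call of its own:
- bot.current_clock(): time.
- bot.current_joints(): joint angles.
- bot.current_qd(): joint speeds.
- bot.current_joint_torque(): joint torques, N m.
- bot.current_tool_pos(): TCP position.
- bot.current_ee_rot(): TCP orientation.
- bot.current_force(): force on the tool from outside, world axes, zero at the start.
- bot.current_wrist_torque(): the same for the moment, N m.
- bot.current_width(): finger opening in m.
- bot.current_finger_force(): force on a finger pad.
Only numpy, scipy, OpenCV 4.12 (cv2) and the standard library are available. Lean on these libraries where they do the work, as an engineer would, in place of code of your own. Each camera call takes 0.05 s, during which the arm holds its last target. There are 200 camera calls.

## Task

Get my doses ready: put the green-capped vial in the green cup and the blue-capped vial in the blue ramekin, leaving both containers standing. Then pull the steel pillbox's flap, which sticks hard in its seal, free by its black tab without flinging it wide open, and finish still holding it slightly open, about 3 cm at its front edge, so that I can peek in. Leave the pill case, the amber bottle and the spoon alone.

Things in the scene. Friction and masses are not known exactly. Their poses are not given: they have to be found in the camera images.
- green_vial: loose amber vial with a green cap, standing upright on the shelf board: 48 mm tall, body 25 mm and cap (its top 16 mm) 27 mm across, 25 to 45 g; origin at the centre of its underside, z up along it
- green_vial_mid (a point): middle of the green-capped vial, on its axis, 24 mm above its underside
- blue_vial: loose amber vial with a blue cap, same shape and mass as the green-capped one; origin at the centre of its underside
- blue_vial_mid (a point): middle of the blue-capped vial, on its axis, 24 mm above its underside
- cup: loose green plastic cup, round, open at the top, 88 mm across its rim, a little narrower below, 70 mm tall, walls 3 mm, about 90 g; origin at the centre of its underside, z up
- ramekin: loose blue glazed ceramic ramekin, round, open at the top, 92 mm across its rim, 86 mm at its foot, 48 mm tall, walls 4 mm, floor 5 mm thick, about 220 g; origin at the centre of its underside, z up
- pillbox: stainless pillbox, 100 mm (x) by 80 mm (y) by 40 mm tall without its flap, fixed to the shelf; origin at the centre of its underside; its x axis points from the front edge (tab side, towards the robot) to the hinge side, z up
- flap (a joint): opening angle of the pillbox's flap in rad: 0 shut, up to 0.8. A 102 x 82 x 5 mm steel plate, 85 to 170 g, hinged at its far edge. Shut, its seal grips it: the pull at the tab peaks at about 10 N (up to 20 N if the tool does not turn with the flap), near 0.03 to 0.05 rad, then suddenly gives way and pushes it up a little; past 0.12 rad only its weight pulls back. Let go, it drops to about 0.11 rad and rests on the seal. 0.3 rad lifts the front edge 30 mm
- flap_tab (a point): in the black tab by which the flap is lifted: a block standing on the flap, 14 mm along the hinge direction (box y), 22 mm along box x, 28 mm tall, fixed to the flap, its centre 85 mm from the hinge line; the point lies on the tab's centre line, 18 mm above the flap's top face and 10 mm below the tab's top; turns with the flap
- flap_hinge (a point): middle of the hinge line, 50 mm behind the box's centre at the height of its rim, 40 mm above its underside (level with the underside of the shut flap); the hinge line runs along the box's y axis, and its axes are the box's axes
- pill_case: bystander: flat pocket pill case with orange snap lid, 60 x 90 x 20 mm, loose
- amber_bottle: bystander: amber bottle with white cap, 48 mm across, 85 mm tall, loose
- spoon: bystander: small spoon, 140 mm long, lying on the shelf, loose
Things that resemble listed ones, but are neither listed nor needed, are in the scene too. What is shaped like the blue_vial but yellow is not meant.

How it is judged:
By the outcome, as a careful person would: the job done as asked, in the order asked, and still so for the second after the job is handed in, while the arm keeps its last pose, push and grip.
It also fails if it takes over 54 s, if anything falls off the work surface, if the arm or the gripper's body presses on something with over 40 N, if the wrist force passes 120 N, or if a joint passes its speed limit or range.

## Working session

There is one attempt and no reset: what is moved stays moved. The work goes in short steps, each a Python script; the robot and the scene stay as the last script left them, time stands still between calls to the robot, and variables do not carry over. Pictures are saved under pics/ and viewed, at most 10 in all, crops included, and the job is handed in when it is done.

```bash
ls; mkdir -p pics; python3 - <<'E'
from rig import bot
import cv2,numpy as np
for n in ["scene","top"]:
    c=bot.camera(n); cv2.imwrite(f"pics/{n}0.png",cv2.resize(c["pixels"][:,:,::-1],(800,600),interpolation=cv2.INTER_CUBIC))
    print(n,c["K"].tolist(),c["k1"],np.round(c["R"],4).tolist(),c["t"])
c=bot.camera("wrist");print(c["K"].tolist(),c["k1"],c["mount"].tolist())
print(bot.current_clock(),bot.current_ee_rot())
E
```

```text
pics
scene [[542.9239234877547, 0.0, 284.64534524952785], [0.0, 542.9239234877547, 201.02227371304434], [0.0, 0.0, 1.0]] -0.08493606130719912 [[-0.7658, 0.6429, -0.0152], [0.3491, 0.3957, -0.8494], [-0.5401, -0.6558, -0.5275]] [ 0.43730015 -0.08078814  1.83949527]
top [[399.70084721166, 0.0, 281.4199725990287], [0.0, 399.70084721166, 213.05765954324343], [0.0, 0.0, 1.0]] -0.0261441484071542 [[-0.0225, -0.9997, -0.0103], [-0.9911, 0.0236, -0.1308], [0.131, 0.0073, -0.9914]] [-0.04930054  0.52759402  0.95014869]
[[308.0371892531776, 0.0, 280.73934678114784], [0.0, 308.0371892531776, 217.31168734053534], [0.0, 0.0, 1.0]] -0.023147023240459905 [[-0.0005183596459502611, -0.9698259314794767, -0.24379785465265771, 0.07082688978390499], [0.9999992327442928, -0.00022842522669359335, -0.0012175108776377374, 0.0015276131768496848], [0.0011250840407749016, -0.24379829870587053, 0.9698253057814181, 0.020174488361416], [0.0, 0.0, 0.0, 1.0]]
0.15 [ 9.80775054e-01  1.95141277e-01 -6.74291597e-05 -4.13349324e-04]
```

View pics/top0.png

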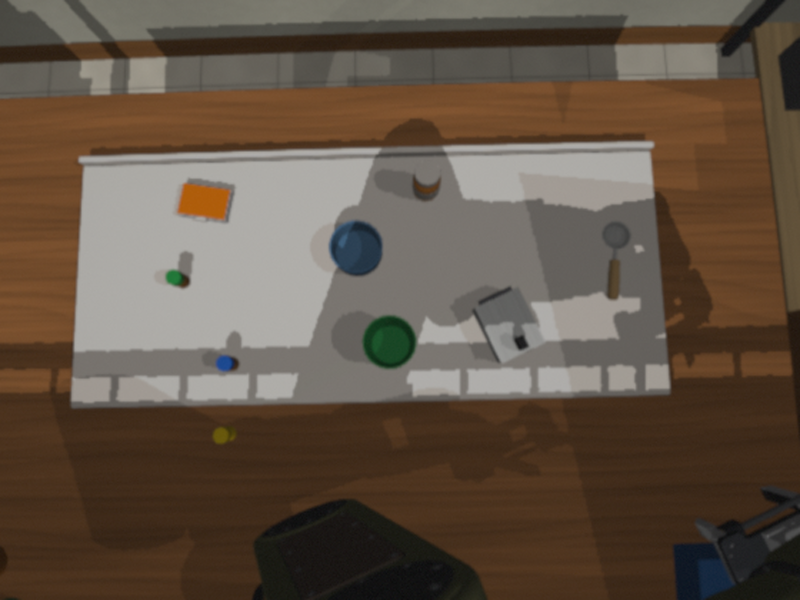

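View pics/scene0.png

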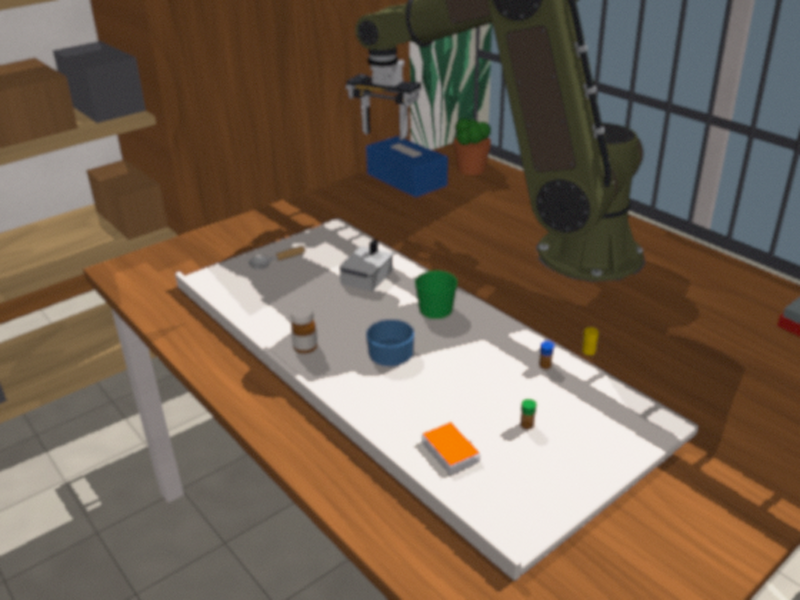

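The top view shows the green cap at (174,278), the blue cap at (225,363) and a yellow decoy off the board at (222,436). The cup rim is at (390,342), the ramekin rim at (356,248) and the tab at (520,342). In the scene view, the green cap is at (529,405), the blue cap at (547,347) and the yellow decoy at (590,335). The blue box at (408,165) is another thing that isn't meant. By the description, I choose the green-capped and blue-capped amber vials on the board, the green cup and the blue ramekin.

```bash
cat > h.py <<'E'
from rig import bot
import cv2,numpy as np
from scipy.spatial.transform import Rotation as Ro
S=800/560
def cam(n):
    if n=="wrist":
        p=np.array(bot.current_tool_pos());R=Ro.from_quat(bot.current_ee_rot()).as_matrix()
        c=dict(bot.camera(n));M=c["mount"]
        Rc=R@M[:3,:3];o=p+R@M[:3,3];c["R"]=Rc.T;c["t"]=-Rc.T@o
        return c
    return bot.camera(n)
def ray(c,px):
    K=c["K"];d=np.array([(px[0]-K[0,2])/K[0,0],(px[1]-K[1,2])/K[1,1]]);u=d.copy()
    for _ in range(10): u=d/(1+c["k1"]*(u@u))
    v=c["R"].T@np.r_[u,1]; return -c["R"].T@c["t"],v/np.linalg.norm(v)
def proj(c,X):
    x=c["R"]@np.array(X)+c["t"];u=x[:2]/x[2];u=u*(1+c["k1"]*(u@u));return c["K"][:2,:2]@u+c["K"][:2,2]
def onz(c,px,z):
    o,v=ray(c,px);return o+v*(z-o[2])/v[2]
def tri(ca,pa,cb,pb):
    (o,v),(q,w)=ray(ca,pa),ray(cb,pb)
    s=np.linalg.lstsq(np.c_[v,-w],q-o,rcond=None)[0]
    a,b=o+v*s[0],q+w*s[1];return (a+b)/2,np.linalg.norm(a-b)
def down(yaw): # tool z down, tool y (closing) at heading yaw+90deg about world z
    return (Ro.from_euler("z",yaw)*Ro.from_euler("x",np.pi)).as_quat()
E
python3 - <<'E'
from h import *
t=cam("top");s=cam("scene")
P=dict(green=((174,278),(529,404)),blue=((225,363),(547,346)),cup=((390,342),(437,281)),ram=((356,248),(391,333)),tab=((520,342),(374,243)),caseTop=((206,202),(451,443)))
for k,(a,b) in P.items():
    x,e=tri(t,np.array(a)/S,s,np.array(b)/S);print(k,np.round(x,4),round(e,4))
for px in [(72,407),(669,393),(83,160),(652,146)]: print(onz(t,np.array(px)/S,.02))
# crops
def crop(c,x0,y0,w,h,W=400,H=300): return cv2.resize(c["pixels"][y0:y0+h,x0:x0+w,::-1],(W,H),interpolation=cv2.INTER_CUBIC)
im=np.vstack([np.hstack([crop(t,100,170,80,60),crop(s,340,220,80,60)]),np.hstack([crop(t,320,190,80,60),crop(s,230,155,80,60)])])
cv2.imwrite("pics/crop1.png",np.clip(im*1.6,0,255).astype(np.uint8))
E
```

```text
green [0.5766 0.3239 0.0645] 0.0001
blue [0.4309 0.2346 0.064 ] 0.0011
cup [ 0.4572 -0.0401  0.0889] 0.003
ram [0.6204 0.0142 0.0648] 0.0003
tab [ 0.4532 -0.2505  0.0893] 0.0003
caseTop [0.7169 0.2837 0.0356] 0.0029
[0.36221433 0.51541512 0.02      ]
[ 0.36380214 -0.51629175  0.02      ]
[0.81012729 0.51954037 0.02      ]
[ 0.80818219 -0.52304401  0.02      ]
```

View pics/crop1.png

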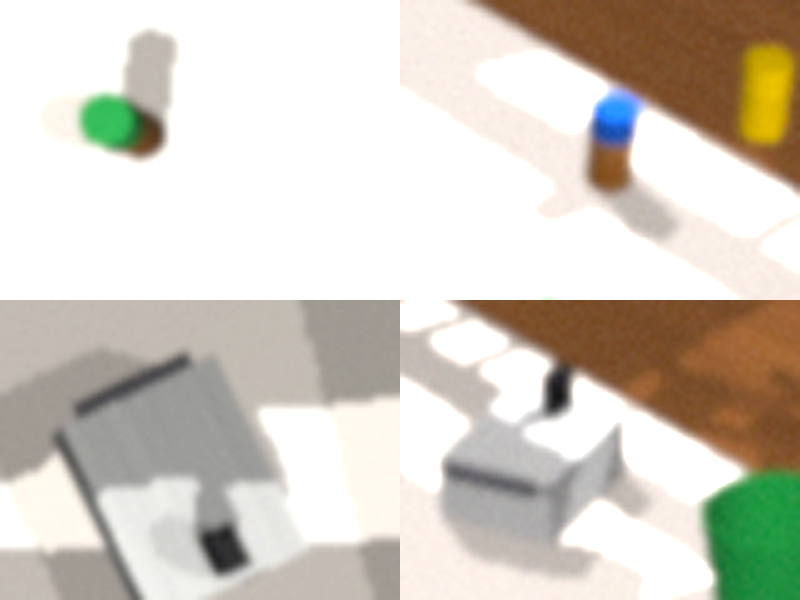

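The crops confirm that the green cap and the blue cap each sit on an amber body on the board, and the yellow decoy is off the board. The pillbox is turned, with its hinge at the upper left of the top view and its tab at the lower right. Next I go for the green vial.

```bash
cat >> h.py <<'E'
Z=0.017
def blob(c,lo,hi,near,rad=60):
    m=cv2.inRange(cv2.cvtColor(c["pixels"],cv2.COLOR_RGB2HSV),lo,hi)
    d=np.zeros_like(m);cv2.circle(d,tuple(int(v) for v in near),rad,255,-1);m&=d
    n,l,st,ce=cv2.connectedComponentsWithStats(m);i=1+np.argmax(st[1:,4]);return ce[i],st[i,4]
def up(x,y): return down(np.arctan2(y,x)+np.pi/2)
def pick(x,y,lo,hi,name):
    q=up(x,y);bot.movep([x,y,Z+.024+.18+.10],q)
    c=cam("wrist");cv2.imwrite(f"pics/{name}.png",c["pixels"][:,:,::-1])
    px,a=blob(c,lo,hi,proj(c,[x,y,Z+.042]));X=onz(c,px,Z+.042);print(name,px,a,X,bot.current_clock())
    if np.hypot(X[0]-x,X[1]-y)>.012: raise SystemExit("far off")
    x,y=X[:2]
    bot.movep([x,y,Z+.026+.18+.05],q)
    bot.servo_line([x,y,Z+.026+.18],vel=.12,force_limit=15)
    bot.grip(.0);print("w",bot.current_width(),bot.current_finger_force(),bot.current_tool_pos())
    bot.servo_line([x,y,Z+.18+.14],vel=.2);print(bot.current_width(),bot.current_clock())
E
python3 - <<'E'
from h import *
pick(.5766,.3239,(45,90,40),(80,255,255),"wg")
E
```

```text
wg [282.56666667 228.42258065] 930 [0.578847   0.32322725 0.059     ] 3.4917
w 0.026370280584195063 30.000079572200775 [0.57884559 0.32323677 0.22297935]
0.026112936643982287 6.1333
```

```bash
python3 - <<'E'
from h import *
x,y=.4572,-.0401
bot.movep([x,y,.18+.19],up(x,y))
c=cam("wrist");cv2.imwrite("pics/cup.png",cv2.resize(c["pixels"][:,:,::-1],(800,600)))
print(bot.current_clock(),bot.current_width(),proj(c,[x,y,.087])*S)
for a in np.arange(0,6.28,1.57): print(proj(c,[x+.044*np.cos(a),y+.044*np.sin(a),.087])*S)
E
```

```text
7.6167 0.026186733461306105 [399.09692262 316.89968387]
[470.25591838 310.91823614]
[392.65392652 245.55082223]
[328.42375519 322.72307743]
[404.94716409 382.86628006]
```

View pics/cup.png

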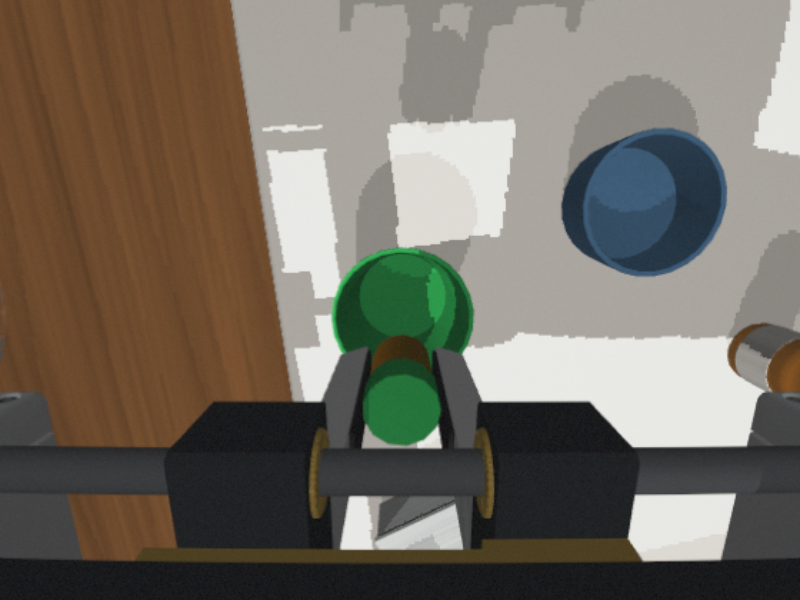

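The picture shows the cup rim centred at about (403,320), roughly 3 mm off my estimate. The ramekin rim is centred at about (655,202), and the vial is held upright. I correct for this and lower the vial.

```bash
python3 - <<'E'
from h import *
c=cam("wrist");r=onz(c,np.array((655,202))/S,.065);print("ram",r)
x,y=.4592,-.0415
bot.movep([x,y,.18+.16],up(x,y))
h=bot.servo_line([x,y,Z+.003+.026+.18+.008],vel=.12,force_limit=6);print("hit",h,bot.current_tool_pos(),bot.current_clock())
if not h:
    bot.grip(.032)
    bot.servo_line([x,y,.18+.15],vel=.2)
    bot.movep([.4309,.2346,Z+.024+.28],up(.4309,.2346))
    bot.grip(.06);print(bot.current_clock())
    pick(.4309,.2346,(100,120,60),(130,255,255),"wb")
    t=cam("top");cv2.imwrite("pics/t1.png",cv2.resize(t["pixels"][150:290,150:420,::-1],(800,415),interpolation=cv2.INTER_CUBIC))
E
```

```text
ram [0.62465321 0.01516857 0.065     ]
hit False [ 0.45943137 -0.04151194  0.23471951] 8.95
11.625
wb [281.2198895  228.48618785] 905 [0.43180734 0.23403791 0.059     ] 11.925
w 0.026129837898254293 30.000381767749786 [0.4318443  0.23406748 0.22313091]
0.02651688296667531 14.1417
```

View pics/t1.png

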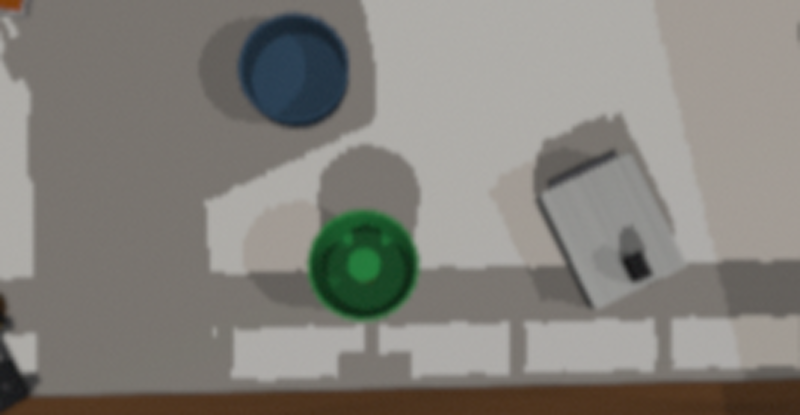

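The picture shows the green vial standing in the cup at (364,264), and the ramekin and pillbox undisturbed. Next the blue vial goes in the ramekin, then I look over the tab.

```bash
python3 - <<'E'
from h import *
x,y=.623,.015
bot.movep([x,y,.18+.14],up(x,y))
h=bot.servo_line([x,y,Z+.005+.026+.18+.006],vel=.12,force_limit=6);print("hit",h,bot.current_tool_pos(),bot.current_clock())
if not h:
    bot.grip(.034)
    bot.servo_line([x,y,.18+.15],vel=.2)
    t=cam("top")
    f=lambda a:onz(t,np.array(a)/2.963+150,Z+.045)
    ang=lambda d:np.arctan2(d[1],d[0])
    print("yaw",ang(f((540,200))-f((595,308))),ang(f((548,187))-f((616,153)))-np.pi/2,ang(f((597,308))-f((688,262)))-np.pi/2)
    yaw=ang(f((540,200))-f((595,308)))
    bot.movep([.4532,-.2505,.18+.19],down(yaw))
    bot.grip(.05)
    t=cam("top");w=cam("wrist");print(bot.current_clock())
    im=np.hstack([cv2.resize(t["pixels"][150:270,230:290,::-1],(300,600),interpolation=cv2.INTER_CUBIC),cv2.resize(w["pixels"][130:410,160:393,::-1],(500,600),interpolation=cv2.INTER_CUBIC)])
    cv2.imwrite("pics/tab.png",im)
    print("tab pred",(proj(w,[.4532,-.2505,Z+.073])-[160,130])*[500/233,600/280])
E
```

```text
hit False [0.6231909  0.01510761 0.23487296] 16.175
yaw 0.43224631829787485 0.4400624696914921 0.4381365522846288
19.0083
tab pred [256.22836595 200.29150265]
```

View pics/tab.png

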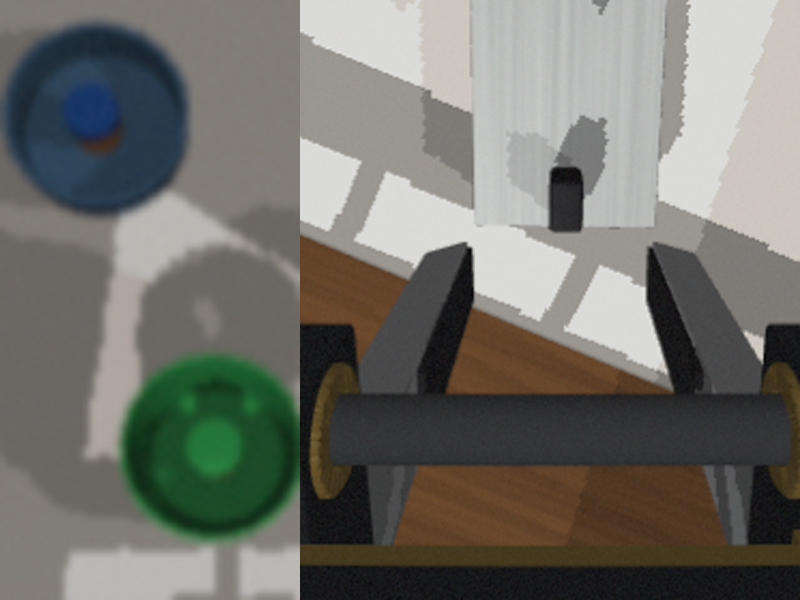

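Both vials stand in their containers: blue at (92,110) in the left panel, green at (213,445). In the wrist view the tab's top face is centred at (567,207), against a predicted (556,200), and the flap's edges are parallel to the image columns, so the yaw is good. I grip the tab next.

```bash
python3 - <<'E'
from h import *
import json
yaw=.437
w=cam("wrist");X=onz(w,(284.4,226.8),Z+.073);print("tab",X)
g=[X[0],X[1]];q=down(yaw)
bot.movep([*g,.18+.13],q)
h=bot.servo_line([*g,.18+Z+.045+.0225],vel=.08,force_limit=8);print("hit",h)
if not h:
    bot.grip(0);print(bot.current_width(),bot.current_finger_force(),bot.current_force(),bot.current_wrist_torque(),bot.current_tool_pos(),bot.current_clock())
    json.dump(dict(g=g,yaw=yaw,p=list(map(float,bot.current_tool_pos()))),open("g.json","w"))
E
```

```text
tab [ 0.45225062 -0.25575613  0.09      ]
hit True
```

```bash
python3 - <<'E'
from h import *
print(bot.current_tool_pos(),bot.current_ee_rot(),down(.437),bot.current_force(),bot.current_wrist_torque(),bot.current_width(),bot.current_clock())
s=cam("scene");w=cam("wrist")
im=np.hstack([cv2.resize(s["pixels"][130:230,220:320,::-1],(400,400),interpolation=cv2.INTER_CUBIC),cv2.resize(w["pixels"][130:410,160:400,::-1],(400,400))])
cv2.imwrite("pics/hit.png",im)
E
```

```text
[ 0.45218963 -0.25565804  0.26421579] [ 9.76206079e-01  2.16844411e-01 -3.33253643e-04 -2.84829762e-04] [9.76223696e-01 2.16765532e-01 1.32730607e-17 5.97764612e-17] [-1.69915321  2.59274612  9.9520399 ] [0.40013683 0.5412313  0.04510507] 0.050081356351419484 20.0083
```

View pics/hit.png

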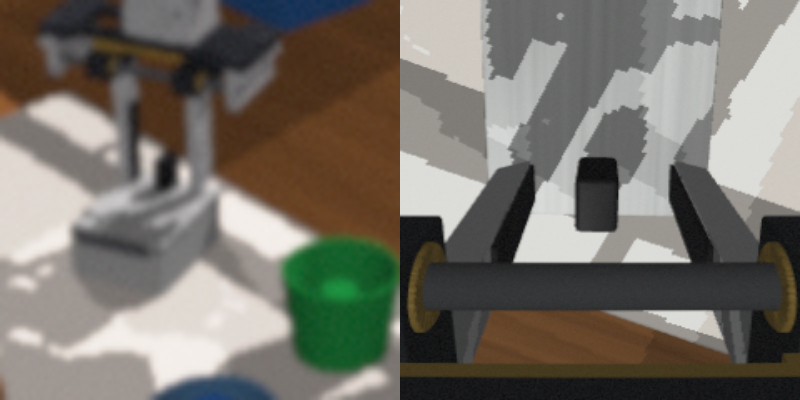

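The picture shows the fingertips touching the flap plate on both sides of the tab, with the tab at (596,206), centred between the fingers. So the shelf is about 3 mm higher than I assumed. I back up 3.5 mm and grip.

```bash
sed -i 's/^Z=.*/Z=0.020/' h.py; python3 - <<'E'
from h import *
import json
yaw=.437
w=cam("wrist");X=onz(w,(277.6,274.2),Z+.073);print("tab",X)
p=np.array(bot.current_tool_pos());p[2]+=.0035
bot.servo_line(p,vel=.05);bot.grip(0)
print(bot.current_width(),bot.current_finger_force(),bot.current_force(),bot.current_wrist_torque(),bot.current_tool_pos(),bot.current_clock())
json.dump(dict(p=list(map(float,p)),X=list(X)),open("g.json","w"))
E
```

```text
tab [ 0.45343704 -0.25456917  0.093     ]
0.013531046965961298 30.02270668745041 [-4.72845951  7.93273603  3.62355182] [ 1.34116538  0.70413658 -0.35255406] [ 0.45193206 -0.25503258  0.26747756] 21.0583
```

```bash
cat > pull.py <<'E'
from h import *
import json,sys
yaw=.437;xh=np.array([np.cos(yaw),np.sin(yaw),0]);yh=np.array([-np.sin(yaw),np.cos(yaw),0])
p0=np.array([.45193,-.25503,.26748]) ;q0=Ro.from_quat(down(yaw))
H=np.array([.4530,-.2550,.06])+.085*xh
def go(th,vel=.02):
    R=Ro.from_rotvec(th*yh);bot.servo_line(H+R.apply(p0-H),vel=vel,attitude=(R*q0).as_quat())
def show(th):
    p=np.array(bot.current_tool_pos());e=(Ro.from_quat(bot.current_ee_rot())*q0.inv()).as_rotvec()@yh
    f=bot.current_force();print(round(th,3),"rot",round(e,3),"F",np.round(f,1),"M",np.round(bot.current_wrist_torque(),2),"w",round(bot.current_width(),4),"dp",np.round((p-(H+Ro.from_rotvec(th*yh).apply(p0-H)))*1e3,1),round(bot.current_clock(),1))
E
python3 - <<'E'
from pull import *
bot.servo_line(p0,vel=.02);show(0)
for th in [.015,.03,.045,.06,.08,.1,.13]:
    go(th);show(th)
E
```

```text
0 rot 0.002 F [-3.7  4.9  3.8] M [ 0.85  0.68 -0.37] w 0.0139 dp [-0.2  0.3 -0. ] 21.3
0.015 rot 0.016 F [-5.9  4.3  1.5] M [ 0.89  0.86 -0.31] w 0.0141 dp [-0.4  0.4 -0.5] 21.6
0.03 rot 0.032 F [-5.   3.6 -1.9] M [ 0.63  0.58 -0.36] w 0.014 dp [-0.4  0.3 -0.8] 21.9
0.045 rot 0.047 F [-5.5  1.8 -9.1] M [ 0.59  0.65 -0.38] w 0.0138 dp [-0.4  0.3 -1.1] 22.3
0.06 rot 0.062 F [-7.4  5.4 -1.3] M [ 0.97  1.34 -0.4 ] w 0.014 dp [-0.2  0.4 -0.4] 22.6
0.08 rot 0.082 F [-8.3  7.5  5.8] M [ 1.48  1.98 -0.55] w 0.0139 dp [-0.1  0.5  0.3] 22.9
0.1 rot 0.102 F [-8.   8.1  5.1] M [ 1.36  1.93 -0.48] w 0.0139 dp [-0.1  0.5  0.2] 23.3
0.13 rot 0.132 F [-6.9  4.6  0.6] M [ 1.08  1.4  -0.54] w 0.0135 dp [-0.2  0.4 -0.2] 23.8
```

The seal gave way under control. I continue to 0.30 rad and check.

```bash
python3 - <<'E'
from pull import *
for th in np.arange(.16,.301,.0233): go(th);show(th)
go(.30);bot.wait(.5);show(.3)
# where front-edge / tab should be at .30 (scene view)
s=cam("scene");t=cam("top")
F=lambda th,y,z=.005:H+Ro.from_rotvec(th*yh).apply(np.array([0,0,z])-.101*xh)+y*yh
o=np.array([230,140]);k=6
im=cv2.resize(s["pixels"][140:230,230:320,::-1],(540,540),interpolation=cv2.INTER_CUBIC)
for th,col in [(.2,(255,0,0)),(.3,(0,255,0)),(.4,(0,0,255))]:
    for y in (-.041,.041):
        cv2.circle(im,tuple(((proj(s,F(th,y))-o+.5)*k).astype(int)),3,col,-1)
cv2.imwrite("pics/fin.png",im)
cv2.imwrite("pics/fin_t.png",t["pixels"][:,:,::-1])
E
```

```text
0.16 rot 0.162 F [-7.2  5.6  0.3] M [ 1.07  1.43 -0.51] w 0.0141 dp [-0.2  0.4 -0.2] 24.3
0.183 rot 0.185 F [-8.   5.5  0.6] M [ 1.09  1.49 -0.57] w 0.0137 dp [-0.2  0.4 -0.2] 24.7
0.207 rot 0.209 F [-7.7  5.4 -0.2] M [ 1.08  1.46 -0.68] w 0.0142 dp [-0.2  0.4 -0.2] 25.1
0.23 rot 0.232 F [-6.8  5.3  0.6] M [ 1.1   1.45 -0.67] w 0.0136 dp [-0.2  0.3 -0.2] 25.5
0.253 rot 0.255 F [-8.4  4.3  0.4] M [ 1.12  1.44 -0.67] w 0.0138 dp [-0.2  0.4 -0.2] 25.9
0.277 rot 0.279 F [-7.9  4.1 -0.4] M [ 1.09  1.51 -0.69] w 0.0138 dp [-0.2  0.3 -0.2] 26.3
0.3 rot 0.302 F [-7.1  4.6 -1. ] M [ 1.03  1.47 -0.71] w 0.0135 dp [-0.2  0.3 -0.2] 26.7
0.3 rot 0.302 F [-7.9  5.2  0.1] M [ 1.06  1.41 -0.8 ] w 0.0138 dp [-0.2  0.3 -0.2] 27.5
```

View pics/fin.png

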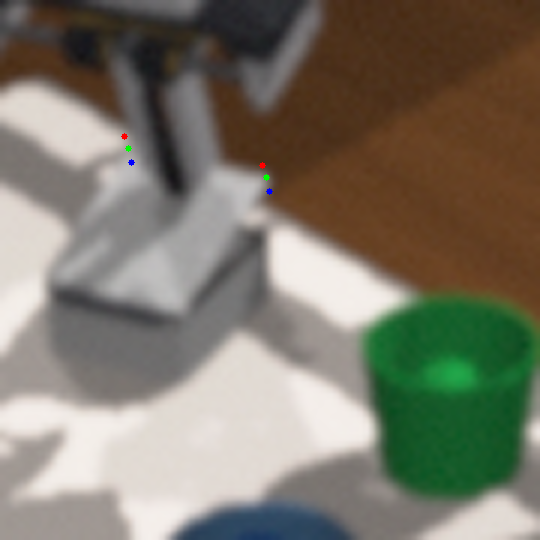

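The flap's front corner, at about (267,178), falls on the 0.30 rad mark, and the green vial is still in the upright cup. I'm handing it in.

```bash
python3 -c "
from rig import bot
print(bot.job_done())"
```

```text
the job is handed in; nothing more can be done
None
```

The green-capped vial is in the green cup and the blue-capped vial is in the blue ramekin, both containers standing, and the arm is holding the pillbox flap by its tab at about 0.30 rad (about 3 cm at the front edge); I handed it in at about 27.5 s.

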